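# Level the knife-edge stand and cover its ridge

### The job

Level the round stand with the three wing knobs on its rim, all clockwise as seen from above and in order round the rim: the red one a quarter turn, then the yellow one two quarter turns, then the blue one a quarter turn. Then lay the orange angle guard over the steel ridge in the middle of the stand, fully down with its legs flat on the ridge's and its ends flush, and let go. Leave everything else where it is.

Things in the scene. Friction and masses are not known exactly. Their poses are not given: they have to be found in the camera images.
- stand: Round aluminium levelling stand, fixed, disc 164 mm across, top 26 mm above the worktop. Origin: its middle at the worktop, z up. Three round ears 95 mm out carry the knobs: red on -x; clockwise from above next yellow (60 degrees from +x towards +y), then blue (60 degrees towards -y). Ticks a quarter turn apart on each ear, the white one outward. Turning knobs does not move it.
- ridge_seat (a point): Fixed in the stand, over its middle, 28.8 mm above the worktop, axes as the stand's: where the guard's origin lies when fully down, ends flush. The steel ridge is an angle section like a roof, 110 mm long along y, faces at 45 degrees, its edge 51.5 mm above the worktop (the guard's legs end 3 mm above the disc).
- knob_red (a joint): The red wing knob, on the robot's side. Value: angle turned, rad; it grows as the knob turns clockwise seen from above and starts within 0.12 of 0 (white end of the wing at the ear's white tick). A quarter turn is 1.571. Plain friction, about 0.06 N m; stays where it is left, no detents; stops at -1.0 and 4.5.
- grip_red (a point): Point on the red knob's vertical axis, 74 mm above the worktop, the height to grip. x points along the wing to its white end and turns with the knob; z up. The wing is 58 mm long, 16 mm thick (along y: grip across it), from 56 to 86 mm above the worktop; below it a round hub, 38 mm across.
- knob_yellow (a joint): The yellow wing knob, next clockwise round the rim. Value: angle turned, rad; it grows as the knob turns clockwise seen from above and starts within 0.12 of 0 (white end of the wing at the ear's white tick). A quarter turn is 1.571. Plain friction, about 0.06 N m; stays where it is left, no detents; stops at -1.0 and 4.5.
- grip_yellow (a point): Point on the yellow knob's vertical axis, 74 mm above the worktop, the height to grip. x points along the wing to its white end and turns with the knob; z up. The wing is 58 mm long, 16 mm thick (along y: grip across it), from 56 to 86 mm above the worktop; below it a round hub, 38 mm across.
- knob_blue (a joint): The blue wing knob, last clockwise round the rim. Value: angle turned, rad; it grows as the knob turns clockwise seen from above and starts within 0.12 of 0 (white end of the wing at the ear's white tick). A quarter turn is 1.571. Plain friction, about 0.06 N m; stays where it is left, no detents; stops at -1.0 and 4.5.
- grip_blue (a point): Point on the blue knob's vertical axis, 74 mm above the worktop, the height to grip. x points along the wing to its white end and turns with the knob; z up. The wing is 58 mm long, 16 mm thick (along y: grip across it), from 56 to 86 mm above the worktop; below it a round hub, 38 mm across.
- guard: Orange plastic angle guard, 0.08 to 0.17 kg, loose, lying like a roof on its legs' edges: 110 mm long along y, 51 mm wide, 28 mm high, legs at 45 degrees, 4 mm thick. On its ridge an upright fin to grip, 60 mm long (y), 14 mm thick (x), top 56 mm above the origin; grip about 46 mm above the origin. Origin: middle of the open underside, z up. Either end may face either way.
- timer: Small white bench timer, 68 x 64 x 20 mm, loose; origin: centre of its underside.
- slide_box: Blue-grey closed slide box, 95 x 105 x 37 mm, loose; origin: centre of its underside.
- plate: Black-barred glass reaction plate with a yellow strip, 172 x 136 x 10 mm, loose; origin: centre of its underside.
- gauze: Small white gauze pack, 35 x 35 x 21 mm, loose; origin: centre of its underside.
- black_marker: Black marker pen lying down, 134 mm long along its y, 13 mm thick, loose; origin: centre of its underside.
- dropper: Small dropper bottle with black top and blue label, 22 mm across, 77 mm tall, loose; origin: centre of its underside.
Things that resemble listed ones, but are neither listed nor needed, are in the scene too. Of the things shaped like the guard, the orange one is meant.

How it is judged:
By the outcome, as a careful person would: the job done as asked, in the order asked, and still so for the second after the job is handed in, with the robot touching nothing.
It also fails if it takes over 72 s, if anything falls off the work surface, if the arm or the gripper's body presses on something with over 40 N, if the wrist force passes 120 N, or if a joint passes its speed limit or range.

### The arm

A 6-joint arm with a two-finger parallel gripper is mounted at the origin on a cart in front of the work surface, level with it; the furniture and walls round the work are solid. World frame = base frame: x ahead of the robot, y to its left, z up, the work surface at z = 0. Lengths are in m, angles in rad, forces in N, time in s.
With the tool pointing down it reaches from about 0.35 to 0.775 m from the base axis. Payload 5.5 kg.
Tool frame: the origin (TCP) lies midway between the tips of the shut fingers; the grasp point (between the pads) lies grip_point_offset behind it (grip_point_offset is the distance from the TCP to the grasp point, in m); z points along the fingers, y is the direction in which the jaws open and shut (so a half turn about z gives the same grasp; the last joint's range is limited). The gripper opens to 85 mm and grips with 20 to 120 N. Pads are 22 mm wide; open, the fingers measure 114 mm over their backs; the gripper's body (76 mm by 85 mm) begins 54 mm behind the grasp point. The pads swing forward as they close: fully open they stand 13 mm farther back than shut.
Start: joints at [1.066, 0.313, 0.046, 1.304, 0, 1.431], TCP at [0.205, 0.537, 0.231] pointing down, gripper open.
Joint ranges: [-2.76, 2.76], [-0.86, 1.69], [-1.03, 1.26], [-2.2, 2.34], [-1.47, 1.5], [-3.14, 3.14]. Speed limits (rad/s): [2.57, 2.57, 3.14, 3.14, 3.14, 3.14].

### API

Orientations are given as a unit quaternion [w, x, y, z].
In Python, from workcell import * gives the robot as it stands.
- The arm moves only by the tool send_rows, never from a script. Its argument "series" is one flat list of numbers, 7 for each row, row after row: the shift along the tool's x, y, z in cm, then the turn, a rotation vector about the tool's x, y, z in degrees, then the opening, from 0 (shut) to 1 (fully open). A call has 1 to 10 rows; each row is the pose to reach, as a shift and turn from the pose commanded when the call began, along the tool's axes at that moment; what a row does not reach only later rows make up. A row lasts 1/12 s, in which the tool goes at most 41.7 mm and 7.16 degrees, less where a joint would pass 70% of its speed; a pose out of reach is approached as far as the arm can. A call with a gripper value outside its range is refused whole. The fingers move at their own pace and stop on an object; "newtons" is the grip in N (left out, the last holds). Time passes only in rows, so rows that repeat a pose let the fingers close. It gives the time, the measured TCP pose, the force and the opening at its end, in the units of the state.
- get_state(): the state, without advancing time (a new reading comes with each control period).
- read_camera(name): name is "scene" or "side" or "wrist"; returns the picture (384x512x3 uint8, blue, green, red); there is no depth.
- camera_info(name): a dict with "K" (3x3 intrinsics, pixels), "D" ([k1, k2, p1, p2, k3] as OpenCV has them; the pictures are not rectified), "xyz" and "attitude" of the camera in the world. Camera axes: x right, y down, z forward; pixel columns grow to the right and rows downward; lengths in m; the calibration is good to about 2 mm. A picture is of the moment at which its call begins: read the wrist's pose just before it. camera_info takes no time and is no camera call; for the wrist camera it gives the pose at the moment of the call.
- hand_in(): hands the job in, once; it reports no verdict.
Trained networks look in the newest picture that a camera, given by its name, has taken for a name from the list of things; names that differ only in an ending like _2 or _b are one class to them, and where a whole thing is asked for, a point or a joint stands for the part that bears it (a point fixed in the world has none). Each returns a list of dicts, best first, with "p" (0 to 1); they miss things now and then, are a little off and sometimes report something else, mostly with a low value. They report only what shows in the picture. A call takes as long as a camera call. They do not tell look-alikes from the thing itself.
- silhouettes(camera, label): "pixels" (384x512 bool, what is visible of it) and "box" ([left, top, width, height] in pixels, round what is visible of it).
The state is a dict: "clock": time; "joint_pos": joint angles; "qvel": joint speeds; "tau": joint torques, N m; "tcp_pos": TCP position; "orientation": TCP orientation; "wrist_force": force on the tool from outside, world axes, zero at the start; "ft_torque": the same for the moment, N m; "finger_gap": finger opening in m.
Only numpy, scipy, OpenCV 4.12 (cv2) and the standard library are available. Lean on these libraries where they do the work, as an engineer would, in place of code of your own. Each camera call takes 0.05 s, during which the arm holds its last target. There are 200 camera calls.

## Working session

There is one attempt and no reset: what is moved stays moved. The work goes in short steps, Python scripts to look and compute and a tool call to move; the robot and the scene stay as the last step left them, time stands still between calls to the robot, and variables do not carry over. Pictures are saved under pics/ and viewed, about 8 in all and at most 12, crops included, and the job is handed in when it is done.

Besides the shell and the picture viewer there is one more tool, called after "Emit:" by a JSON object that holds its "op" and its "data", one argument or row to a line. send_rows: Moves the arm, as the interface text tells. Its arguments: {"type":"object","properties":{"series":{"type":"array"},"newtons":{"type":"number"}},"required":["series"]}

```bash
mkdir -p pics; ls
python3 - <<'E'
from workcell import *
import cv2,numpy as np
s=get_state();print({k:np.round(v,4) for k,v in s.items()})
try: print(grip_point_offset)
except Exception as e: print(e)
a=read_camera("scene");b=read_camera("side")
for n in("scene","side","wrist"):
  print(n,camera_info(n))
for c in("scene","side"):
  for l in("stand","guard","knob_red","knob_yellow","knob_blue"):
    print(c,l,[(round(d["p"],2),d["box"]) for d in silhouettes(c,l)])
cv2.imwrite("pics/a.png",a);cv2.imwrite("pics/b.png",b)
E
```

```text
pics
{'clock': np.float64(0.0), 'joint_pos': array([ 1.0664,  0.314 ,  0.045 ,  1.3036, -0.    ,  1.4312]), 'qvel': array([ 0.0019,  0.0011, -0.0008, -0.0009, -0.0003, -0.0003]), 'tau': array([-1.20000e-03, -4.80625e+01,  2.98533e+01,  1.93000e-02,
       -2.00000e-04,  0.00000e+00]), 'tcp_pos': array([0.2049, 0.5367, 0.2304]), 'orientation': array([-3.000e-04,  1.814e-01,  9.834e-01, -9.000e-04]), 'wrist_force': array([ 1.0417, -0.806 , -0.0552]), 'ft_torque': array([-0.0043, -0.0395, -0.0542]), 'finger_gap': np.float64(0.0854)}
0.0187
scene {'K': array([[399.97723739,   0.        , 258.28864578],
       [  0.        , 399.97723739, 188.35031501],
       [  0.        ,   0.        ,   1.        ]]), 'D': array([0.00559056, 0.        , 0.        , 0.        , 0.        ]), 'xyz': array([-0.38402583, -0.56597361,  1.03882685]), 'attitude': array([-0.35130835,  0.79074792, -0.46085914,  0.19725373])}
side {'K': array([[463.49243029,   0.        , 252.46550259],
       [  0.        , 463.49243029, 201.08779049],
       [  0.        ,   0.        ,   1.        ]]), 'D': array([-0.0532441
[... 431 characters left out ...]
z': array([0.13952208, 0.56326688, 0.37319634]), 'attitude': array([0.11592833, 0.81600547, 0.56078406, 0.07884752])}
scene stand [(0.73, [214.6, 160.7, 54.9, 56.8]), (0.2, [219.7, 190.7, 13.1, 14.1])]
scene guard [(0.81, [283.7, 227.9, 27.2, 25.7]), (0.69, [373.7, 203.2, 24.0, 23.6])]
scene knob_red []
scene knob_yellow []
scene knob_blue [(0.47, [253.3, 177.7, 19.5, 7.6])]
side stand [(0.72, [221.9, 194.6, 72.4, 56.9])]
side guard [(0.76, [291.4, 180.7, 24.7, 16.9]), (0.54, [237.4, 149.7, 25.0, 13.8])]
side knob_red [(0.51, [274.9, 210.8, 18.4, 14.3])]
side knob_yellow [(0.66, [222.1, 216.6, 17.9, 16.9])]
side knob_blue [(0.55, [240.0, 189.8, 8.2, 17.9]), (0.2, [220.2, 219.2, 16.7, 15.2])]
```

```bash
cat > h.py <<'E'
from workcell import *
import cv2,numpy as np
from scipy.spatial.transform import Rotation as R
def q2R(q): return R.from_quat([q[1],q[2],q[3],q[0]])
def ray(ci,uv,z):
    """pixels -> world points at height z"""
    p=cv2.undistortPoints(np.float64(uv).reshape(-1,1,2),ci["K"],ci["D"]).reshape(-1,2)
    d=q2R(ci["attitude"]).apply(np.c_[p,np.ones(len(p))])
    return ci["xyz"]+d*((z-ci["xyz"][2])/d[:,2])[:,None]
def proj(ci,P):
    r=q2R(ci["attitude"]).inv()
    return cv2.projectPoints(np.float64(P).reshape(-1,1,3),r.as_rotvec(),-r.apply(ci["xyz"]),ci["K"],ci["D"])[0].reshape(-1,2)
def move(pos,yaw,s=None):
    """shift(cm) and turn about tool z (deg) to reach TCP pos, tool down; yaw = world angle of tool x axis (deg)"""
    s=s or get_state(); T=q2R(s["orientation"])
    G=R.from_matrix(np.c_[[np.cos(yaw),np.sin(yaw),0],[np.sin(yaw),-np.cos(yaw),0],[0,0,-1]])
    return T.inv().apply(np.array(pos)-s["tcp_pos"])*100,(T.inv()*G).as_rotvec(degrees=True)
E
python3 - <<'E'
from h import *
a=cv2.imread("pics/a.png");b=cv2.imread("pics/b.png")
A=cv2.resize(a[140:290,190:430],None,fx=3.3,fy=3.3,interpolation=2)[:,:790]
B=cv2.resize(b[130:270,190:350],None,fx=4,fy=4,interpolation=2)
cv2.imwrite("pics/A.png",A);cv2.imwrite("pics/B.png",B)
sc=camera_info("scene");sd=camera_info("side")
print("stand",ray(sc,[[241.5,189]],.03),ray(sd,[[258,223]],.03))
print("guards",ray(sc,[[297,241],[385.7,215]],.03),ray(sd,[[303.7,189],[250,156.6]],.03))
s=get_state();print(q2R(s["orientation"]).as_matrix().round(2))
E
```

```text
stand [[0.53210248 0.04533362 0.03      ]] [[0.511279   0.04064092 0.03      ]]
guards [[ 0.40657177 -0.24434229  0.03      ]
 [ 0.66163385 -0.46102545  0.03      ]] [[ 0.41485848 -0.23034774  0.03      ]
 [ 0.67453693 -0.48902613  0.03      ]]
[[-0.93  0.36  0.  ]
 [ 0.36  0.93  0.  ]
 [-0.    0.   -1.  ]]
```

View pics/A.png

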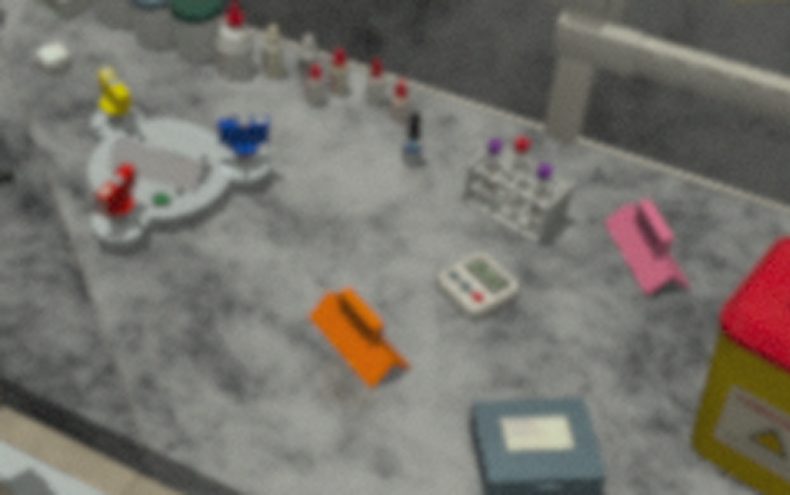

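View pics/B.png

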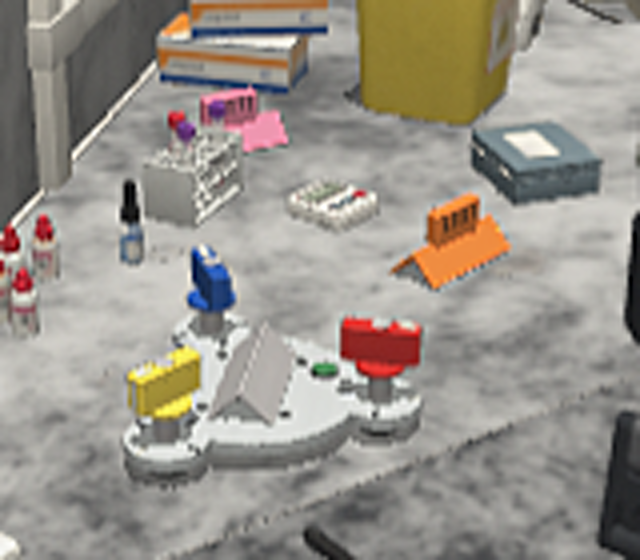

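The scene view shows orange guard at about (297,241) px and stand at about (241,189). Side view shows the red, yellow and blue knobs at (285,216), (231,226) and (242,200); the pink guard is the look-alike. Next I triangulate the knobs and plan a wrist view.

Run:
```python
from h import *
sc=camera_info("scene");sd=camera_info("side");w=camera_info("wrist")
k1=np.array([[225.5,197.6],[224.8,169.4],[264.2,180.9]]);k2=np.array([[285,216],[231,226],[242.5,200]])
P=(ray(sc,k1,.072)+ray(sd,k2,.072))/2
print(ray(sc,k1,.072).round(3),ray(sd,k2,.072).round(3))
c=P.mean(0);print(c,np.degrees(np.arctan2(*(c-P[0])[1::-1])))
s=get_state();T=q2R(s["orientation"])
print("cam in tool",T.inv().apply(w["xyz"]-s["tcp_pos"]),T.inv().apply(q2R(w["attitude"]).apply(np.eye(3))).round(3))
# target: camera axis at stand centre
yaw0=np.arctan2(T.as_matrix()[1,0],T.as_matrix()[0,0]);print("yaw",np.degrees(yaw0))
o=T.inv().apply(w["xyz"]-s["tcp_pos"]);f=T.inv().apply(q2R(w["attitude"]).apply([0,0,1]))
for yaw in (180,):
  y=np.radians(yaw);G=R.from_matrix(np.array([[np.cos(y),np.sin(y),0],[np.sin(y),-np.cos(y),0],[0,0,-1]]))
  z=.27;oo=G.apply(o);ff=G.apply(f);h=z+oo[2]-.06
  g=oo+ff*h/-ff[2];print("tcp",c[:2]-g[:2],z, move([*(c[:2]-g[:2]),z],y))
```

```text
[[ 0.429  0.045  0.072]
 [ 0.557  0.133  0.072]
 [ 0.572 -0.03   0.072]] [[ 0.427  0.055  0.072]
 [ 0.562  0.148  0.072]
 [ 0.575 -0.017  0.072]]
[0.52020264 0.05575107 0.072     ] 3.397902163884504
cam in tool [ 0.07060887  0.00119625 -0.14266307] [[-0.002  1.    -0.   ]
 [-0.961 -0.002 -0.278]
 [-0.278 -0.     0.961]]
yaw 159.09632539962416
tcp [0.48881077 0.05466444] 0.27 (array([-43.71216985, -34.95685623,  -3.86815093]), array([ 8.99722235e-03,  3.17465253e-03, -2.09036744e+01]))
```

Emit:
{"op": "send_rows", "data": {
  "series": [-43.7,-35,-3.9,0,0,-20.9,1,-43.7,-35,-3.9,0,0,-20.9,1,-43.7,-35,-3.9,0,0,-20.9,1,-43.7,-35,-3.9,0,0,-20.9,1,-43.7,-35,-3.9,0,0,-20.9,1,-43.7,-35,-3.9,0,0,-20.9,1,-43.7,-35,-3.9,0,0,-20.9,1,-43.7,-35,-3.9,0,0,-20.9,1,-43.7,-35,-3.9,0,0,-20.9,1,-43.7,-35,-3.9,0,0,-20.9,1]
}}

```text
clock: 1.43
tcp_pos: [0.4123, 0.1835, 0.2603]
orientation: [0.001, -0.0, 1.0, 0.0]
wrist_force: [1.1, 1.1, -0.1]
finger_gap: 0.0853
```

Emit:
{"op": "send_rows", "data": {
  "series": [-7.7,-12.9,-1,0,0,0,1,-7.7,-12.9,-1,0,0,0,1,-7.7,-12.9,-1,0,0,0,1,-7.7,-12.9,-1,0,0,0,1,-7.7,-12.9,-1,0,0,0,1,-7.7,-12.9,-1,0,0,0,1]
}}

```text
clock: 1.93
tcp_pos: [0.4893, 0.055, 0.2696]
orientation: [-0.0, 0.002, 1.0, 0.0]
wrist_force: [-0.5, 0.6, 0.9]
finger_gap: 0.0855
```

Run:
```python
from h import *
s=get_state();w=camera_info("wrist");a=read_camera("wrist")
print(s["tcp_pos"],s["orientation"],s["clock"])
for l in("stand","knob_red","knob_yellow","knob_blue"):
    print(l,[(round(d["p"],2),d["box"]) for d in silhouettes("wrist",l)])
np.save("w.npy",w,allow_pickle=True)
cv2.imwrite("pics/w1.png",a);cv2.imwrite("pics/W1.png",cv2.resize(a,(800,600),interpolation=2))
```

```text
[0.4892867  0.05504597 0.26956331] [-1.41736095e-04  1.65642636e-03  9.99998605e-01  1.61064299e-04] 1.9333
stand [(0.95, [178.3, 95.1, 158.7, 155.6])]
knob_red [(0.65, [233.5, 93.4, 28.7, 55.0])]
knob_yellow [(0.57, [288.1, 205.1, 45.3, 32.2]), (0.23, [352.8, 56.9, 70.4, 77.8])]
knob_blue [(0.75, [176.3, 214.8, 40.3, 35.4])]
```

View pics/W1.png

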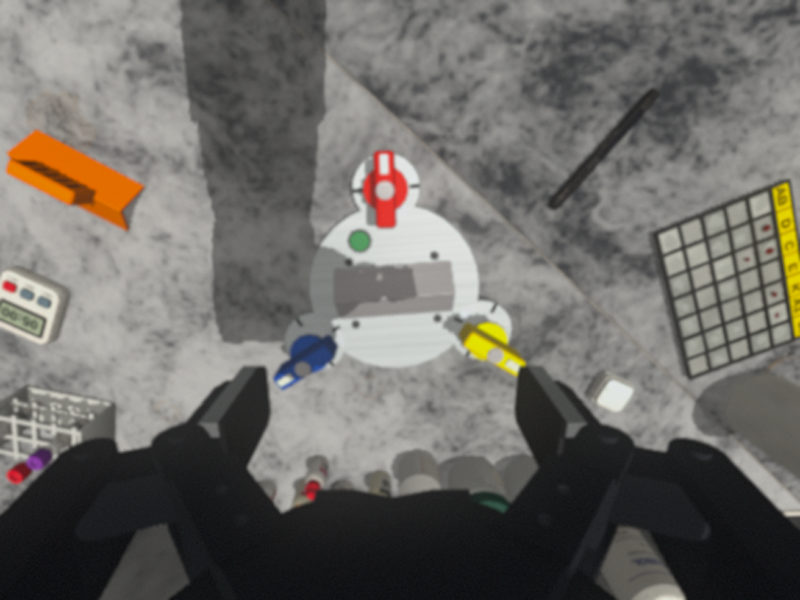

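The wrist view is clear: knob caps (800-wide px) at red (385,190), yellow (496,355) and blue (303,369). The white ends point outward on red and blue, and yellow's white end is at lower right. Now I fit the stand pose and wing angles.

```bash
cat > fit.py <<'E'
from h import *
from scipy.optimize import least_squares,differential_evolution
HUE={"red":[(0,8),(172,180)],"yellow":[(22,34)],"blue":[(108,125)]}
def mask(a,c):
    h=cv2.cvtColor(a,cv2.COLOR_BGR2HSV);m=np.zeros(h.shape[:2],np.uint8)
    for lo,hi in HUE[c]: m|=cv2.inRange(h,(lo,140,45),(hi,255,255))
    return m
def wing(a,ci,c,guess):
    """fit knob axis x,y and wing angle (white end) to colour mask near guess; white tip ignored via hull"""
    m=mask(a,c);u=proj(ci,[[*guess[:2],.075]])[0]
    n,l,st,ce=cv2.connectedComponentsWithStats(m)
    mm=np.zeros_like(m)
    for i in range(1,n):
        if st[i,4]>8 and np.hypot(*(ce[i]-u))<32: mm[l==i]=255
    hull=cv2.convexHull(cv2.findNonZero(mm)); S=8
    x0,y0=(u-50).astype(int)
    big=cv2.resize(mm[y0:y0+100,x0:x0+100],None,fx=S//2,fy=S//2,interpolation=1)>127
    th=np.linspace(0,2*np.pi,24)
    def render(p):
        x,y,t=p;C,s=np.cos(t),np.sin(t);im=np.zeros(big.shape,np.uint8)
        # coloured part: white patch at outer end of the top excluded only on top
        b=np.array([[i,j,k] for i in(-.029,.029) for j in(-.008,.008) for k in(.056,.086)])
        hb=np.array([[.019*np.cos(q),.019*np.sin(q),k] for q in th for k in(.048,.056)])
        tip=np.array([[i,j,.0862] for i in(.012,.029) for j in(-.006,.006)])
        for pts,v in((b,1),(hb,1)):
            w=np.c_[x+pts[:,0]*C-pts[:,1]*s,y+pts[:,0]*s+pts[:,1]*C,pts[:,2]]
            q=(proj(ci,w)-[x0,y0]+.5)*(S//2)-.5
            cv2.fillConvexPoly(im,cv2.convexHull(q.astype(np.float32)).round().astype(np.int32),v)
        return im>0
    # fill holes (white tip, cap) by closing the mask
    big2=cv2.morphologyEx(big.astype(np.uint8),cv2.MORPH_CLOSE,np.ones((25,25)))>0
    f=lambda p:(render(p)^big2).sum()
    g=np.array(guess)
    r=differential_evolution(f,[(g[0]-.02,g[0]+.02),(g[1]-.02,g[1]+.02),(g[2]-.4,g[2]+.4)],seed=1,maxiter=60,popsize=12)
    return r.x,r.fun/big2.sum()
E
python3 - <<'E'
from fit import *
a=cv2.imread("pics/w1.png");ci=np.load("w.npy",allow_pickle=True).item()
cap=np.array([[385,190],[496,355],[303,369]])/1.5625-.2
for z in(.08,.086,.09):
  P=ray(ci,cap,z);print(z,P.round(4)[:,:2].tolist(),[round(np.linalg.norm(P[i]-P[i-1]),4) for i in range(3)])
P=ray(ci,cap,.086)
print("disc",ray(ci,np.array([[395.5,286]])/1.5625,.026))
c=P.mean(0)[:2];out=[]
for n,p,zz in zip(("red","yellow","blue"),P,(np.pi,np.pi/3,-np.pi/3)):
  v,e=wing(a,ci,n,[p[0],p[1],zz]);out.append(v);print(n,v[:2].round(4),np.degrees(v[2]).round(1),round(e,2))
o=np.array(out);c=o[:,:2].mean(0);d=o[:,:2]-c
print("centre",c,"yaws",[np.degrees(np.arctan2(y,x)-q) for (x,y),q in zip(d,(-np.pi,np.pi/3,-np.pi/3))],np.hypot(*d.T))
E
```

```text
0.08 [[0.4291, 0.051], [0.5677, 0.1455], [0.5799, -0.0221]] [np.float64(0.1676), np.float64(0.1677), np.float64(0.168)]
0.086 [[0.4289, 0.0511], [0.565, 0.1439], [0.577, -0.0206]] [np.float64(0.1646), np.float64(0.1647), np.float64(0.165)]
0.09 [[0.4288, 0.0511], [0.5632, 0.1428], [0.5751, -0.0197]] [np.float64(0.1626), np.float64(0.1627), np.float64(0.1629)]
disc [[0.52000153 0.05955876 0.026     ]]
red [0.4296 0.0506] 179.6 0.55
yellow [0.5658 0.144 ] 55.3 0.37
blue [ 0.58   -0.0242] -48.4 1.51
centre [0.52514479 0.05680891] yaws [np.float64(3.696776000424997), np.float64(4.987737154046251), np.float64(4.06902418364726)] [0.09570244 0.09624477 0.09784131]
```

Emit:
{"op": "send_rows", "data": {
  "series": [6.04,-0.39,4,0,0,0,0.6,6.04,-0.39,8,0,0,0,0.6,6.04,-0.39,12,0,0,0,0.6,6.04,-0.39,15,0,0,0,0.6,6.04,-0.39,18,0,0,0,0.6,6.04,-0.39,20,0,0,0,0.6,6.04,-0.39,21.2,0,0,0,0.6,6.04,-0.39,21.2,0,0,0,0.6,6.04,-0.39,21.2,0,0,0,0.6]
}}

```text
clock: 2.93
tcp_pos: [0.4276, 0.0533, 0.0576]
orientation: [-0.001, -0.001, 1.0, 0.0]
wrist_force: [-0.1, 0.7, 0.0]
finger_gap: 0.0511
```

Emit:
{"op": "send_rows", "data": {
  "series": [0,0,0,0,0,0,0,0,0,0,0,0,0,0,0,0,0,0,0,0,0,0,0,0,0,0,0,0,0,0,0,0,0,0,0,0,0,0,0,0,0,0],
  "newtons": 60
}}

```text
clock: 3.43
tcp_pos: [0.4295, 0.0495, 0.0595]
orientation: [0.001, 0.001, 1.0, -0.004]
wrist_force: [-2.8, -11.9, 7.3]
finger_gap: 0.0146
```

Emit:
{"op": "send_rows", "data": {
  "series": [0,-0.1,-0.2,0,0,0,0,0,-0.1,-0.2,0,0,0,0]
}}

```text
clock: 3.6
tcp_pos: [0.4294, 0.0494, 0.0597]
orientation: [0.001, 0.001, 1.0, -0.002]
wrist_force: [4.4, -8.3, -13.0]
finger_gap: 0.0151
```

Emit:
{"op": "send_rows", "data": {
  "series": [0,-0.15,0.12,0,0,7,0,0,-0.15,0.12,0,0,14,0,0,-0.15,0.12,0,0,21,0,0,-0.15,0.12,0,0,28,0,0,-0.15,0.12,0,0,35,0,0,-0.15,0.12,0,0,42,0,0,-0.15,0.12,0,0,49,0,0,-0.15,0.12,0,0,56,0,0,-0.15,0.12,0,0,63,0,0,-0.15,0.12,0,0,70,0]
}}

```text
clock: 4.43
tcp_pos: [0.4291, 0.0488, 0.0596]
orientation: [0.002, 0.576, 0.817, -0.001]
wrist_force: [-1.5, -4.7, 0.8]
finger_gap: 0.0148
```

```bash
cat >> h.py <<'E'
def show():
    s=get_state();x=q2R(s["orientation"]).apply([1,0,0])
    print("t",s["clock"],"tcp",s["tcp_pos"].round(4),"yaw",np.degrees(np.arctan2(x[1],x[0])).round(2),"F",s["wrist_force"].round(1),"M",s["ft_torque"].round(2),"gap",round(float(s["finger_gap"]),4),"j6",s["joint_pos"][5].round(2))
    return s
E
python3 -c "from h import *;show()"
```

```text
t 4.4333 tcp [0.4291 0.0488 0.0596] yaw 109.62 F [-1.5 -4.7  0.8] M [-0.89  0.18  0.06] gap 0.0148 j6 1.16
```

Emit:
{"op": "send_rows", "data": {
  "series": [0,0,0,0,0,7,0,0,0,0,0,0,14,0,0,0,0,0,0,15.6,0,0,0,0,0,0,15.6,0,0,0,0,0,0,15.6,0.5,0,0,0,0,0,15.6,0.5,0,0,0,0,0,15.6,0.5,0,0,0,0,0,15.6,0.5]
}}

```text
clock: 5.1
tcp_pos: [0.4287, 0.0502, 0.0588]
orientation: [0.0, 0.679, 0.734, 0.0]
wrist_force: [-0.7, 0.3, -0.7]
finger_gap: 0.0425
```

```bash
python3 -c "from h import *;show()"
```

```text
t 5.1 tcp [0.4287 0.0502 0.0588] yaw 94.43 F [-0.7  0.3 -0.7] M [ 0.02 -0.01 -0.02] gap 0.0425 j6 1.42
```

Emit:
{"op": "send_rows", "data": {
  "series": [0,0,-4,0,0,0,0.5,0,0,-8,0,0,-7,0.5,1,2,-11,0,0,-14,0.5,2,4,-14,0,0,-21,0.5,4,7,-17,0,0,-28,0.5,6,10,-19,0,0,-35,0.5,8.3,14.3,-19.2,0,0,-42,0.5,8.3,14.3,-19.2,0,0,-49,0.5,8.3,14.3,-19.2,0,0,-56,0.5,8.3,14.3,-19.2,0,0,-63,0.5]
}}

```text
clock: 5.93
tcp_pos: [0.5654, 0.1448, 0.2499]
orientation: [-0.0, 0.192, 0.981, 0.0]
wrist_force: [-0.6, 0.1, -0.1]
finger_gap: 0.043
```

Emit:
{"op": "send_rows", "data": {
  "series": [0,0,0,0,0,-7,0.5,0,0,0,0,0,-14,0.5,0,0,0,0,0,-21,0.5,0,0,0,0,0,-28,0.5,0,0,0,0,0,-35,0.5,0,0,0,0,0,-42,0.5,0,0,0,0,0,-49,0.5,0,0,0,0,0,-56,0.5,0,0,0,0,0,-63,0.5,0,0,0,0,0,-70,0.5]
}}

```text
clock: 6.77
tcp_pos: [0.5645, 0.1439, 0.2504]
orientation: [-0.0, -0.405, 0.914, 0.0]
wrist_force: [-0.0, -0.1, -0.1]
finger_gap: 0.0427
```

Emit:
{"op": "send_rows", "data": {
  "series": [0,0,0,0,0,-7,0.5,0,0,0,0,0,-10.6,0.5,0,0,0,0,0,-10.6,0.5]
}}

```text
clock: 7.02
tcp_pos: [0.5645, 0.1439, 0.2504]
orientation: [-0.0, -0.486, 0.874, 0.0]
wrist_force: [0.1, -0.2, -0.4]
finger_gap: 0.043
```

Run:
```python
from h import *
show();ci=camera_info("wrist");a=read_camera("wrist");np.save("w2.npy",ci,allow_pickle=True)
cv2.imwrite("pics/w2.png",a);cv2.imwrite("pics/W2.png",cv2.resize(a,(800,600),interpolation=2))
c1=np.load("w.npy",allow_pickle=True).item()
for n,p in dict(r=[[384,152],[386,227]],y=[[522,367],[463,327]],b=[[280,384],[328,340]]).items():
  q=ray(c1,np.array(p)/1.5625,.086);d=q[0]-q[1];print(n,np.degrees(np.arctan2(d[1],d[0])),np.linalg.norm(d))
print((proj(ci,[[.4289,.0511,.086],[.565,.1439,.086],[.577,-.0206,.086]])*1.5625).round())
```

```text
t 7.0167 tcp [0.5645 0.1439 0.2504] yaw -121.89 F [ 0.1 -0.2 -0.4] M [-0.04  0.01  0.  ] gap 0.043 j6 -0.9
r -178.9786416098771 0.05531438730557271
y 54.845893306522264 0.06394876289433496
b -46.97942550405513 0.059790392717892646
[[491.  49.]
 [391. 272.]
 [246.  79.]]
```

View pics/W2.png

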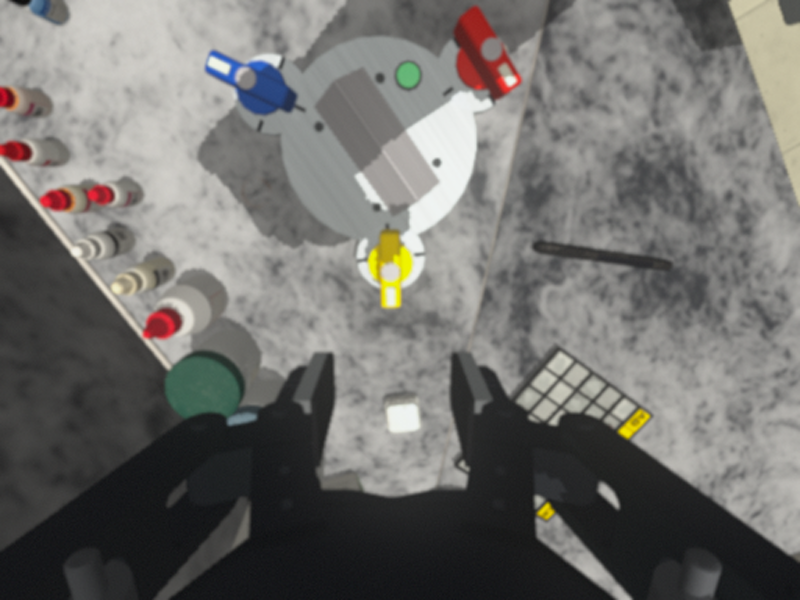

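The caps sit where predicted: red (491,49), yellow (391,272), blue (246,79). The red wing is turned a quarter and lies roughly parallel to the ridge; yellow's wing is aligned with the gripper.

Run:
```python
from fit import *
ci=np.load("w2.npy",allow_pickle=True).item();a=cv2.imread("pics/w2.png")
for n,p in dict(red=[[473,12],[513,89]],yellow=[[389.5,233],[391,303]],blue=[[291,105],[212,59]]).items():
  q=ray(ci,np.array(p)/1.5625,.086);d=q[1]-q[0];print(n,np.degrees(np.arctan2(d[1],d[0])),np.linalg.norm(d))
print("ridge",[np.degrees(np.arctan2(*(q[1]-q[0])[1::-1])) for q in [ray(ci,np.array([[340,88],[412,195]])/1.5625,.0515),ray(ci,np.array([[316,106],[390,210]])/1.5625,.03),ray(ci,np.array([[366,68],[440,182]])/1.5625,.03)]])
# white rectangles: pixel blob near each wing, direction cap -> white centroid
for n,w in dict(red=(508,76),yellow=(391,296),blue=(219,66)).items():
  q=ray(ci,np.array([w])/1.5625,.086)[0][:2];c=dict(red=(.4289,.0511),yellow=(.565,.1439),blue=(.577,-.0206))[n];d=q-c;print(n,np.degrees(np.arctan2(d[1],d[0])),np.hypot(*d))
```

```text
red 90.45307770866643 0.05442262751418047
yellow 59.137526996543265 0.053639063357212115
blue -61.562448888463685 0.058695744243818564
ridge [np.float64(92.99674730125707), np.float64(93.74173676746524), np.float64(92.91929738496097)]
red 95.0155659844276 0.020263271478665117
yellow 58.05673066508434 0.018607700879195114
blue -56.78160591347065 0.019034884816747942
```

Emit:
{"op": "send_rows", "data": {
  "series": [0.06,-0.1,4,0,0,0,0.55,0.06,-0.1,8,0,0,0,0.55,0.06,-0.1,12,0,0,0,0.55,0.06,-0.1,15,0,0,0,0.55,0.06,-0.1,17.5,0,0,0,0.55,0.06,-0.1,19.1,0,0,0,0.55,0.06,-0.1,19.1,0,0,0,0.55,0.06,-0.1,19.1,0,0,0,0.55]
}}

```text
clock: 7.73
tcp_pos: [0.5643, 0.1427, 0.0589]
orientation: [-0.001, -0.484, 0.875, 0.001]
wrist_force: [-0.1, 1.3, 0.5]
finger_gap: 0.047
```

Emit:
{"op": "send_rows", "data": {
  "series": [0,0,0,0,0,0,0,0,0,0,0,0,0,0,0,0,0,0,0,0,0,0,0,0,0,0,0,0,0,0,0,0,0,0,0],
  "newtons": 60
}}

```text
clock: 8.15
tcp_pos: [0.5661, 0.1433, 0.0616]
orientation: [0.002, -0.485, 0.875, -0.0]
wrist_force: [-2.1, 1.5, 5.4]
finger_gap: 0.0149
```

```bash
python3 -c "from h import *;show()"
```

```text
t 8.15 tcp [0.5661 0.1433 0.0616] yaw -121.99 F [-2.1  1.5  5.4] M [ 0.35  0.4  -0.04] gap 0.0149 j6 -0.9
```

Emit:
{"op": "send_rows", "data": {
  "series": [0,0,0,0,0,7,0,0,0,0,0,0,14,0,0,0,0,0,0,21,0,0,0,0,0,0,28,0,0,0,0,0,0,35,0,0,0,0,0,0,42,0,0,0,0,0,0,49,0,0,0,0,0,0,56,0,0,0,0,0,0,63,0,0,0,0,0,0,70,0]
}}

```text
clock: 8.98
tcp_pos: [0.5669, 0.1413, 0.0616]
orientation: [0.002, 0.108, 0.994, -0.001]
wrist_force: [0.5, -5.2, 5.9]
finger_gap: 0.0147
```

Emit:
{"op": "send_rows", "data": {
  "series": [0,0,0,0,0,7,0,0,0,0,0,0,14,0,0,0,0,0,0,21,0,0,0,0,0,0,28,0,0,0,0,0,0,35,0,0,0,0,0,0,42,0,0,0,0,0,0,49,0,0,0,0,0,0,56,0,0,0,0,0,0,63,0,0,0,0,0,0,70,0]
}}

```text
clock: 9.82
tcp_pos: [0.5652, 0.1399, 0.0616]
orientation: [0.002, 0.659, 0.752, -0.002]
wrist_force: [-4.1, -9.6, 9.1]
finger_gap: 0.0151
```

```bash
python3 -c "from h import *;show()"
```

```text
t 9.8167 tcp [0.5652 0.1399 0.0616] yaw 97.54 F [-4.1 -9.6  9.1] M [-1.87  1.11  0.13] gap 0.0151 j6 1.55
```

Emit:
{"op": "send_rows", "data": {
  "series": [0,0,0,0,0,7,0,0,0,0,0,0,14,0,0,0,0,0,0,21,0,0,0,0,0,0,28,0,0,0,0,0,0,33.8,0,0,0,0,0,0,33.8,0,0,0,0,0,0,33.8,0.5,0,0,0,0,0,33.8,0.5,0,0,0,0,0,33.8,0.5,0,0,0,0,0,33.8,0.5]
}}

```text
clock: 10.65
tcp_pos: [0.5656, 0.1429, 0.0598]
orientation: [0.0, 0.847, 0.531, 0.001]
wrist_force: [-0.3, 0.2, -0.4]
finger_gap: 0.0428
```

Run:
```python
from h import *
s=show()
for y in (124,): print(move([.5770,-.0222,.26],np.radians(y),s))
```

```text
t 10.65 tcp [0.5656 0.1429 0.0598] yaw 64.21 F [-0.3  0.2 -0.4] M [ 0.01 -0.03  0.02] gap 0.0428 j6 2.13
(array([-14.35157774,   8.22751693, -20.0193842 ]), array([ 6.07793972e-02, -1.45987931e-02, -5.97891995e+01]))
```

Emit:
{"op": "send_rows", "data": {
  "series": [0,0,-4,0,0,0,0.5,0,0,-8,0,0,0,0.5,-1,0.5,-11,0,0,-7,0.5,-3,1.5,-14,0,0,-14,0.5,-6,3,-17,0,0,-21,0.5,-9,5,-19,0,0,-28,0.5,-12,7,-20,0,0,-35,0.5,-14.35,8.23,-20,0,0,-42,0.5,-14.35,8.23,-20,0,0,-49,0.5,-14.35,8.23,-20,0,0,-56,0.5]
}}

```text
clock: 11.48
tcp_pos: [0.5773, -0.0244, 0.2598]
orientation: [0.0, 0.497, 0.868, 0.0]
wrist_force: [0.6, 0.4, 0.5]
finger_gap: 0.0429
```

Emit:
{"op": "send_rows", "data": {
  "series": [0,0,0,0,0,-1,0.5,0,0,0,0,0,-1,0.5]
}}

```text
clock: 11.65
tcp_pos: [0.5768, -0.0224, 0.2594]
orientation: [-0.0, 0.492, 0.871, 0.0]
wrist_force: [-0.7, -0.9, 0.6]
finger_gap: 0.0427
```

Run:
```python
from h import *
show();ci=camera_info("wrist");a=read_camera("wrist");np.save("w3.npy",ci,allow_pickle=True)
cv2.imwrite("pics/w3.png",a);cv2.imwrite("pics/W3.png",cv2.resize(a,(800,600),interpolation=2))
print((proj(ci,[[.4289,.0511,.086],[.565,.1439,.086],[.577,-.0206,.086]])*1.5625).round())
```

```text
t 11.65 tcp [ 0.5768 -0.0224  0.2594] yaw 121.07 F [-0.7 -0.9  0.6] M [ 0.   -0.01  0.02] gap 0.0427 j6 0.85
[[261.  75.]
 [501.  60.]
 [392. 270.]]
```

View pics/W3.png

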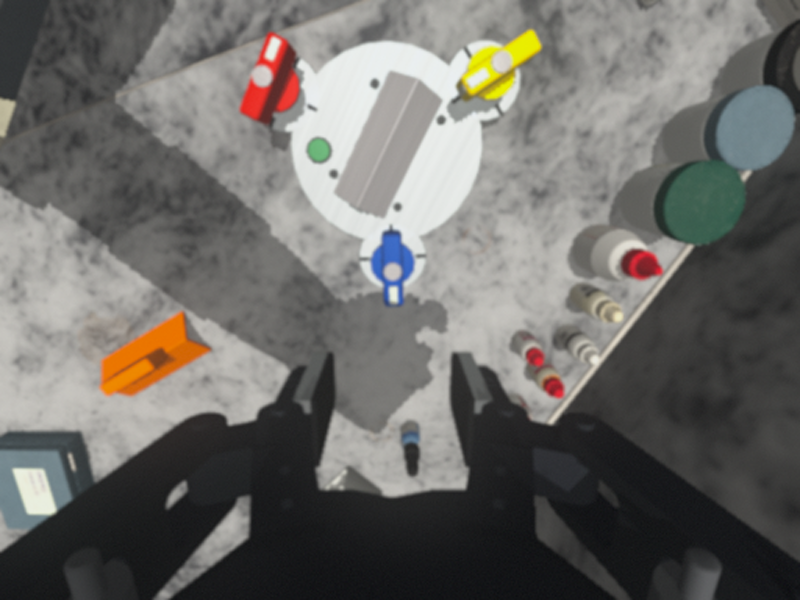

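Yellow is now half-turned with its white end inward (463,92), and red is at its quarter. Blue at (392,270) is still unturned and aligned with the gripper; the orange guard is at (155,355) and the dropper at (411,450).

Run:
```python
from h import *
ci=np.load("w3.npy",allow_pickle=True).item()
r=lambda p,z:ray(ci,np.array(p)/1.5625,z)
for n,p in dict(red=[[252,117],[279,38]],yellow=[[536,37],[466,92]],blue=[[391,236],[395,303]]).items():
  q=r(p,.086);d=q[1]-q[0];print(n,np.degrees(np.arctan2(d[1],d[0])),np.linalg.norm(d))
for n,w in dict(red=(272,49),yellow=(479,80),blue=(394,293)).items():
  q=r([w],.086)[0][:2];c=dict(red=(.4289,.0511),yellow=(.565,.1439),blue=(.577,-.0206))[n];d=q-c;print(n,np.degrees(np.arctan2(d[1],d[0])),np.hypot(*d))
print("dropper base",r([[408,428]],.07),r([[411,470]],.077),r([[408,426]],.0))
q=r([[184,313],[101,362]],.028);print("guard ridge ends?",q)
q=r([[104,390],[172,356]],.056);print("fin",q)
print("ridge",[np.degrees(np.arctan2(*(q[0]-q[1])[1::-1])) for q in [r([[413,76],[360,210]],.0515),r([[441,94],[384,217]],.03),r([[390,70],[335,192]],.03)]])
```

```text
red 96.74922672988184 0.05473425948507195
yellow -111.91525801726637 0.057642450794342534
blue -55.657289832897284 0.05300574830331821
red 93.5031268754858 0.018321827897014593
yellow -107.2965696321223 0.01933867222625871
blue -54.49112817249035 0.018290535212398026
dropper base [[ 0.6668448  -0.14221581  0.07      ]] [[ 0.69004577 -0.17510161  0.077     ]] [[ 0.69206179 -0.1783085   0.        ]]
guard ridge ends? [[ 0.43544644 -0.16858878  0.028     ]
 [ 0.38368024 -0.25945044  0.028     ]]
fin [[ 0.40765869 -0.26318184  0.056     ]
 [ 0.4499934  -0.19693712  0.056     ]]
ridge [np.float64(98.1515801221307), np.float64(95.65855521254319), np.float64(94.5418272390229)]
```

```bash
cat > ov.py <<'E'
from h import *
def overlay(pic,npy,items,out,S=8):
    ci=np.load(npy,allow_pickle=True).item();a=cv2.imread(pic);tiles=[]
    for x,y,deg in items:
        t=np.radians(deg);u=proj(ci,[[x,y,.086]])[0];x0,y0=(u-24).astype(int).clip(0)
        im=cv2.resize(a[y0:y0+48,x0:x0+48],None,fx=S,fy=S,interpolation=2)
        w=np.array([[x+i*np.cos(t)-j*np.sin(t),y+i*np.sin(t)+j*np.cos(t),.086] for i,j in((-.029,-.008),(.029,-.008),(.029,.008),(-.029,.008))])
        cv2.polylines(im,[((proj(ci,w)-[x0,y0]+.5)*S).round().astype(np.int32)],True,(0,0,0),1)
        tiles.append(im)
    h=min(t.shape[0] for t in tiles);cv2.imwrite(out,np.hstack([t[:h] for t in tiles]))
E
python3 - <<'E'
from ov import *
overlay("pics/w3.png","w3.npy",[(.4289,.0511,94.2),(.565,.1439,-115.8)],"pics/ov1.png")
E
```

```text
(no output)
```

View pics/ov1.png

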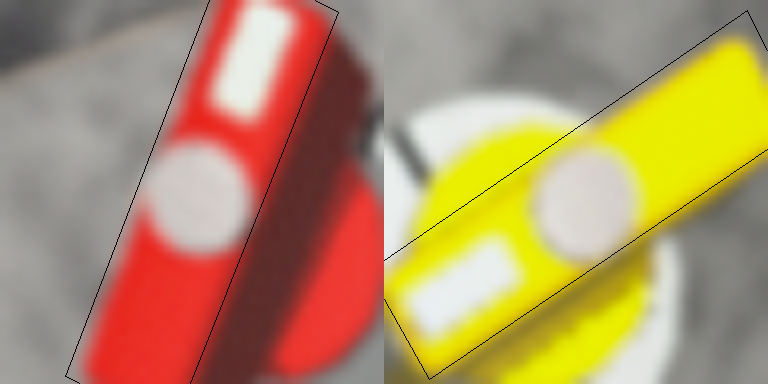

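Both overlays match to about a degree. Now blue.

Emit:
{"op": "send_rows", "data": {
  "series": [0,0,4,0,0,-1,0.55,0,0,8,0,0,-2,0.55,0,0,12,0,0,-2,0.55,0,0,15,0,0,-2,0.55,0,0,18,0,0,-2,0.55,0,0,19.9,0,0,-2,0.55,0,0,19.9,0,0,-2,0.55,0,0,19.9,0,0,-2,0.55]
}}

```text
clock: 12.37
tcp_pos: [0.5758, -0.0216, 0.0597]
orientation: [-0.001, 0.476, 0.879, -0.0]
wrist_force: [-0.4, -0.1, 0.5]
finger_gap: 0.0468
```

Emit:
{"op": "send_rows", "data": {
  "series": [0,0,0,0,0,0,0,0,0,0,0,0,0,0,0,0,0,0,0,0,0,0,0,0,0,0,0,0,0,0,0,0,0,0,0],
  "newtons": 60
}}

```text
clock: 12.78
tcp_pos: [0.5775, -0.023, 0.0629]
orientation: [0.001, 0.476, 0.879, -0.0]
wrist_force: [-2.3, -1.2, 5.8]
finger_gap: 0.0147
```

```bash
python3 -c "from h import *;show()"
```

```text
t 12.7833 tcp [ 0.5775 -0.023   0.0629] yaw 123.16 F [-2.3 -1.2  5.8] M [-0.34  0.52 -0.06] gap 0.0147 j6 0.81
```

Turn 123.1 → 34.2, i.e. 89 degrees.

Emit:
{"op": "send_rows", "data": {
  "series": [0,0,0,0,0,7,0,0,0,0,0,0,14,0,0,0,0,0,0,21,0,0,0,0,0,0,28,0,0,0,0,0,0,35,0,0,0,0,0,0,42,0,0,0,0,0,0,49,0,0,0,0,0,0,56,0,0,0,0,0,0,63,0,0,0,0,0,0,70,0]
}}

```text
clock: 13.62
tcp_pos: [0.5766, -0.0231, 0.0629]
orientation: [0.001, 0.896, 0.445, 0.0]
wrist_force: [-6.5, -2.1, 6.7]
finger_gap: 0.0146
```

Emit:
{"op": "send_rows", "data": {
  "series": [0,0,0,0,0,7,0,0,0,0,0,0,14,0,0,0,0,0,0,19.2,0,0,0,0,0,0,19.2,0,0,0,0,0,0,19.2,0.5,0,0,0,0,0,19.2,0.5,0,0,0,0,0,19.2,0.5,0,0,0,0,0,19.2,0.5]
}}

```text
clock: 14.28
tcp_pos: [0.5774, -0.0224, 0.061]
orientation: [0.0, 0.956, 0.292, 0.001]
wrist_force: [-0.5, 0.7, 0.2]
finger_gap: 0.0427
```

Run:
```python
from h import *
s=show()
# guard view: camera axis on guard, yaw ~ 150
o=np.array([.0706,.0012,-.1427]);f=np.array([-.278,0,.961]);c=np.array([.412,-.237])
for yaw in(60,90,150):
  y=np.radians(yaw);G=R.from_matrix(np.array([[np.cos(y),np.sin(y),0],[np.sin(y),-np.cos(y),0],[0,0,-1]]))
  z=.25;oo=G.apply(o);ff=G.apply(f);h=z+oo[2]-.04;g=oo+ff*h/-ff[2];p=[*(c-g[:2]),z];print(yaw,np.round(p,3),[v.round(2) for v in move(p,y,s)])
```

```text
t 14.2833 tcp [ 0.5774 -0.0224  0.061 ] yaw 34.01 F [-0.5  0.7  0.2] M [-0.04  0.01  0.04] gap 0.0427 j6 2.37
60 [ 0.427 -0.209  0.25 ] [array([-22.92,   7.07, -18.92]), array([  0.06,  -0.05, -25.99])]
90 [ 0.411 -0.206  0.25 ] [array([-24.03,   5.89, -18.92]), array([ 7.000e-02, -4.000e-02, -5.599e+01])]
150 [ 0.384 -0.222  0.25 ] [array([-27.18,   5.79, -18.92]), array([ 9.0000e-02,  0.0000e+00, -1.1599e+02])]
```

Emit:
{"op": "send_rows", "data": {
  "series": [0,0,-4,0,0,0,0.5,0,0,-8,0,0,0,0.5,0,0,-12,0,0,0,0.5,0,0,-16,0,0,0,0.5,0,0,-19,0,0,0,0.6,0,0,-19,0,0,0,0.7]
}}

```text
clock: 14.78
tcp_pos: [0.58, -0.0228, 0.2583]
orientation: [0.003, 0.956, 0.292, 0.006]
wrist_force: [0.8, 0.5, -0.7]
finger_gap: 0.0594
```

Run:
```python
from ov import *
show();ci=camera_info("wrist");a=read_camera("wrist");np.save("w4.npy",ci,allow_pickle=True)
cv2.imwrite("pics/w4.png",a)
overlay("pics/w4.png","w4.npy",[(.577,-.0206,-145.8),(.565,.1439,-115.8)],"pics/ov2.png")
```

```text
t 14.7833 tcp [ 0.58   -0.0228  0.2583] yaw 34.01 F [ 0.8  0.5 -0.7] M [-0.02 -0.01  0.01] gap 0.0594 j6 2.37
```

View pics/ov2.png

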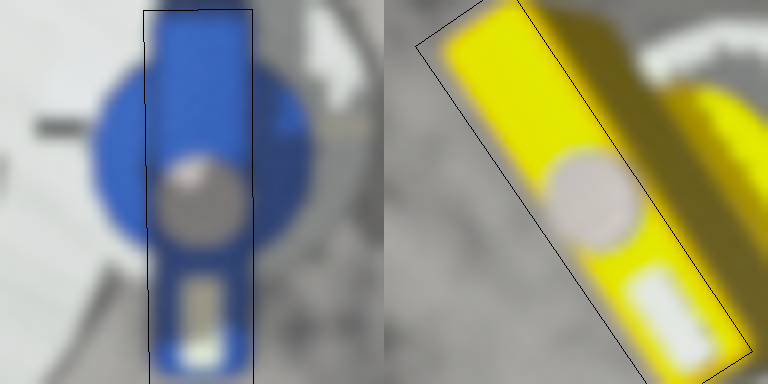

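Emit:
{"op": "send_rows", "data": {
  "series": [-22.9,7.1,0,0,0,-7,0.85,-22.9,7.1,0,0,0,-14,0.85,-22.9,7.1,0,0,0,-21,0.85,-22.9,7.1,0,0,0,-26,0.85,-22.9,7.1,0,0,0,-26,0.85,-22.9,7.1,0,0,0,-26,0.85,-22.9,7.1,0,0,0,-26,0.85,-22.9,7.1,0,0,0,-26,0.85]
}}

```text
clock: 15.5
tcp_pos: [0.425, -0.2106, 0.2494]
orientation: [-0.001, 0.867, 0.498, -0.0]
wrist_force: [0.8, 0.1, -0.6]
finger_gap: 0.0727
```

Blue and yellow both match their target overlays. Next, the guard close up.

Run:
```python
from h import *
show();ci=camera_info("wrist");a=read_camera("wrist");np.save("w5.npy",ci,allow_pickle=True)
cv2.imwrite("pics/w5.png",a);cv2.imwrite("pics/W5.png",cv2.resize(a[60:330,130:370],None,fx=2.2,fy=2.2,interpolation=2))
```

```text
t 15.5 tcp [ 0.425  -0.2106  0.2494] yaw 59.73 F [ 0.8  0.1 -0.6] M [-0.02 -0.01  0.01] gap 0.0727 j6 1.47
```

View pics/W5.png

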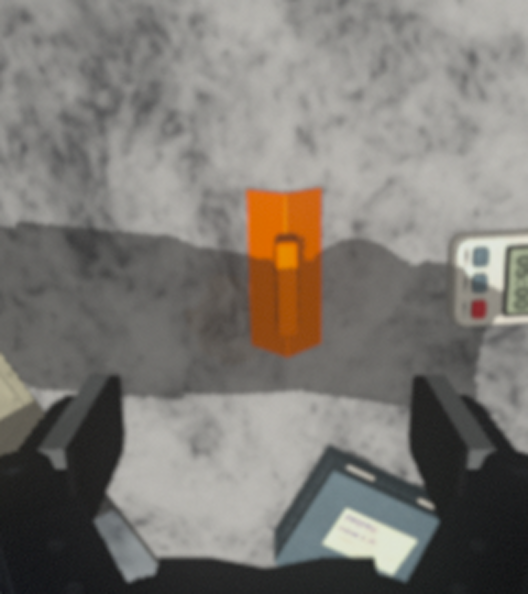

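The guard is centred at (286,270) in the crop, already almost aligned with the tool. Fitting its pose from the orange mask.

```bash
cat > g.py <<'E'
from h import *
from scipy.optimize import minimize
def gfit(a,ci,g):
    h=cv2.cvtColor(a,cv2.COLOR_BGR2HSV);m=cv2.inRange(h,(6,180,60),(19,255,255))
    n,l,st,ce=cv2.connectedComponentsWithStats(m);u=proj(ci,[[g[0],g[1],.03]])[0]
    k=max((i for i in range(1,n) if np.hypot(*(ce[i]-u))<60),key=lambda i:st[i,4]);S=4
    x,y,w,hh=st[k,:4];x0,y0=x-10,y-10
    big=cv2.resize((l==k).astype(np.uint8)[y0:y0+hh+20,x0:x0+w+20]*255,None,fx=S,fy=S,interpolation=1)>127
    b=np.array([[i,j,k] for j in(-.055,.055) for i,k in((-.0255,0),(.0255,0),(0,.028))]);f=np.array([[i,j,k] for i in(-.007,.007) for j in(-.03,.03) for k in(.025,.056)])
    def cost(p):
        c,s=np.cos(p[2]),np.sin(p[2]);im=np.zeros(big.shape,np.uint8)
        for q in(b,f):
            W=np.c_[p[0]+q[:,0]*c-q[:,1]*s,p[1]+q[:,0]*s+q[:,1]*c,q[:,2]]
            cv2.fillConvexPoly(im,cv2.convexHull(((proj(ci,W)-[x0,y0]+.5)*S-.5).astype(np.float32)).round().astype(np.int32),1)
        return (im.astype(bool)^big).sum()/big.sum()
    r=minimize(cost,g,method="Nelder-Mead",options=dict(initial_simplex=np.array(g)+np.vstack([np.zeros(3),np.diag([.008,.008,.08])]),xatol=1e-5))
    return r.x,r.fun
E
python3 - <<'E'
from g import *
ci=np.load("w5.npy",allow_pickle=True).item();a=cv2.imread("pics/w5.png")
for g in([.412,-.237,np.radians(-30)],[.415,-.23,np.radians(-34)]):
  v,e=gfit(a,ci,g);print(v.round(4),np.degrees(v[2])+90,e)
s=get_state();print(move([v[0],v[1],.0275],v[2]+np.pi/2,s))
E
```

```text
[ 0.4199 -0.2421 -0.5352] 59.335126877091795 0.12653107090684346
[ 0.4195 -0.2424 -0.517 ] 60.38026311901163 0.1265029778626812
(array([-3.16713917,  1.12205385, 22.2031182 ]), array([-0.08027601, -0.04030295, -0.52074111]))
```

Run:
```python
from g import *
ci=np.load("w5.npy",allow_pickle=True).item();a=cv2.imread("pics/w5.png")
q=ray(ci,np.array([[247,189],[322,189],[322,346],[251,347]])/2.2+[130,60],0);print(q.round(4),q.mean(0),[np.linalg.norm(q[i]-q[i-1]).round(4) for i in range(4)])
q=ray(ci,np.array([[288,189],[288,356]])/2.2+[130,60],.028);print(q,np.linalg.norm(q[0]-q[1]))
q=ray(ci,np.array([[287,240],[287,336]])/2.2+[130,60],.056);print(q,np.linalg.norm(q[0]-q[1]),q.mean(0))
h=cv2.cvtColor(a,cv2.COLOR_BGR2HSV);print(h[[150,170,190,215],[250,250,260,260]],cv2.boundingRect(cv2.inRange(h[130:240,230:290],(6,180,60),(19,255,255))))
```

```text
[[ 0.4263 -0.1821  0.    ]
 [ 0.4692 -0.2072  0.    ]
 [ 0.4153 -0.3049  0.    ]
 [ 0.3712 -0.2799  0.    ]] [ 0.42051489 -0.24350395  0.        ] [np.float64(0.1123), np.float64(0.0497), np.float64(0.1116), np.float64(0.0508)]
[[ 0.45060953 -0.19243586  0.028     ]
 [ 0.3956052  -0.28852893  0.028     ]] 0.11072196940653925
[[ 0.43628287 -0.21436945  0.056     ]
 [ 0.40667163 -0.2660503   0.056     ]] 0.059562871349902145 [ 0.42147725 -0.24020988  0.056     ]
[[ 14 252 222]
 [ 14 255 221]
 [ 14 240 165]
 [ 13 223 152]] (13, 16, 33, 76)
```

Emit:
{"op": "send_rows", "data": {
  "series": [-3.1,1.3,4,0,0,-0.5,0.6,-3.1,1.3,8,0,0,-0.5,0.6,-3.1,1.3,12,0,0,-0.5,0.6,-3.1,1.3,16,0,0,-0.5,0.6,-3.1,1.3,19,0,0,-0.5,0.6,-3.1,1.3,21,0,0,-0.5,0.6,-3.1,1.3,22.1,0,0,-0.5,0.6,-3.1,1.3,22.1,0,0,-0.5,0.6,-3.1,1.3,22.1,0,0,-0.5,0.6]
}}

```text
clock: 16.3
tcp_pos: [0.4225, -0.2409, 0.0286]
orientation: [-0.001, 0.863, 0.505, -0.0]
wrist_force: [-0.6, -0.4, -0.3]
finger_gap: 0.0512
```

Emit:
{"op": "send_rows", "data": {
  "series": [0,0,0,0,0,0,0,0,0,0,0,0,0,0,0,0,0,0,0,0,0,0,0,0,0,0,0,0,0,0,0,0,0,0,0],
  "newtons": 50
}}

```text
clock: 16.72
tcp_pos: [0.4232, -0.2429, 0.0307]
orientation: [0.001, 0.864, 0.504, 0.001]
wrist_force: [-0.4, 1.8, 6.2]
finger_gap: 0.0128
```

```bash
python3 -c "from h import *;show()"
```

```text
t 16.7167 tcp [ 0.4232 -0.2429  0.0307] yaw 60.51 F [-0.4  1.8  6.2] M [ 0.38  0.06 -0.05] gap 0.0128 j6 1.4
```

Emit:
{"op": "send_rows", "data": {
  "series": [0,0,-2,0,0,0,0,0,0,-5,0,0,0,0,0,0,-9,0,0,0,0,1,-0.2,-13,0,0,-5,0,4,-0.8,-15,0,0,-10,0,7.5,-1.5,-15,0,0,-15,0,11,-2.1,-15,0,0,-20,0,14.5,-2.8,-15,0,0,-25,0,18,-3.5,-15,0,0,-30,0,21.5,-4.2,-15,0,0,-33.7,0]
}}

```text
clock: 17.55
tcp_pos: [0.4918, -0.0334, 0.1798]
orientation: [0.0, 0.679, 0.734, 0.0]
wrist_force: [0.3, 0.2, -1.7]
finger_gap: 0.0128
```

Run:
```python
from h import *
s=show();print(move([.5237,.0575,.135],np.radians(94.2),s))
```

```text
t 17.55 tcp [ 0.4918 -0.0334  0.1798] yaw 94.4 F [ 0.3  0.2 -1.7] M [-0.03 -0.02  0.01] gap 0.0128 j6 1.26
(array([8.8150722 , 3.87619679, 4.47797551]), array([0.03320232, 0.01325845, 0.19870004]))
```

Emit:
{"op": "send_rows", "data": {
  "series": [3,1.3,0,0,0,0.2,0,6,2.6,0,0,0,0.2,0,8.8,3.9,0,0,0,0.2,0,8.8,3.9,2,0,0,0.2,0,8.8,3.9,4.5,0,0,0.2,0,8.8,3.9,4.5,0,0,0.2,0,8.8,3.9,4.5,0,0,0.2,0]
}}

```text
clock: 18.13
tcp_pos: [0.5225, 0.0559, 0.1334]
orientation: [-0.002, 0.682, 0.731, -0.001]
wrist_force: [-0.4, -0.2, -1.6]
finger_gap: 0.0129
```

Run:
```python
from h import *
s=show();ci=camera_info("wrist");a=read_camera("wrist");np.save("w6.npy",ci,allow_pickle=True);cv2.imwrite("pics/w6.png",a)
b=read_camera("side");cv2.imwrite("pics/s6.png",b)
A=cv2.resize(a[100:340,110:390],None,fx=1.9,fy=1.9,interpolation=2)
B=cv2.resize(b[165:265,215:305],None,fx=4.56,fy=4.56,interpolation=2)[:456]
B=cv2.resize(B,(270*1,300));out=np.zeros((456,802,3),np.uint8);out[:,:532]=A[:456];out[:300,532:]=B
cv2.imwrite("pics/W6.png",out[:,:800])
```

```text
t 18.1333 tcp [0.5225 0.0559 0.1334] yaw 94.0 F [-0.4 -0.2 -1.6] M [-0.05 -0.01  0.04] gap 0.0129 j6 1.45
```

View pics/W6.png

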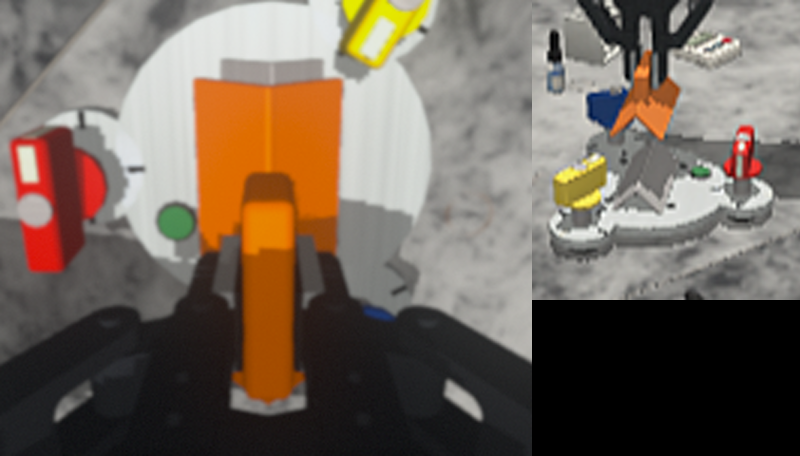

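The wrist view shows the guard held level: far edge in the crop at row 79 (195–343), ridge far edge at row 59 (222–325). The side view shows it poised over the ridge. Measuring their relative offset.

```bash
python3 - <<'E'
from h import *
ci=np.load("w6.npy",allow_pickle=True).item();y=np.radians(94.1)
ux=np.array([np.cos(y),np.sin(y)]);uy=np.array([np.sin(y),-np.cos(y)])
def f(p,z):
  q=ray(ci,np.array([p])/1.9+[110,100],z)[0][:2]-[.5238,.0581];return (q@ux*1000).round(1),(q@uy*1000).round(1)
s=get_state();print("yaw",94.0); zb=.1334-.0307
print("guard far corners",f([195,79],zb),f([343,79],zb),"apex",f([269,84],zb+.028))
print("ridge far corners",[f([222,59],z) for z in(.03,)],f([325,59],.03),"apex",f([272,58],.0515))
# near end (seen below): guard near apex and ridge near end
print("near ridge end: ",f([268,413],.0515),f([232,408],.03),f([304,408],.03))
E
python3 - <<'E'
import cv2
a=cv2.imread("pics/w6.png")
cv2.imwrite("pics/W6b.png",cv2.resize(a[120:160,205:300],None,fx=8,fy=8,interpolation=2))
E
```

```text
yaw 94.0
guard far corners (np.float64(51.9), np.float64(-25.5)) (np.float64(51.8), np.float64(24.5)) apex (np.float64(53.3), np.float64(-0.4))
ridge far corners [(np.float64(53.9), np.float64(-22.9))] (np.float64(53.7), np.float64(26.0)) apex (np.float64(55.6), np.float64(0.8))
near ridge end:  (np.float64(-130.7), np.float64(-1.6)) (np.float64(-146.3), np.float64(-22.9)) (np.float64(-146.3), np.float64(19.4))
```

View pics/W6b.png

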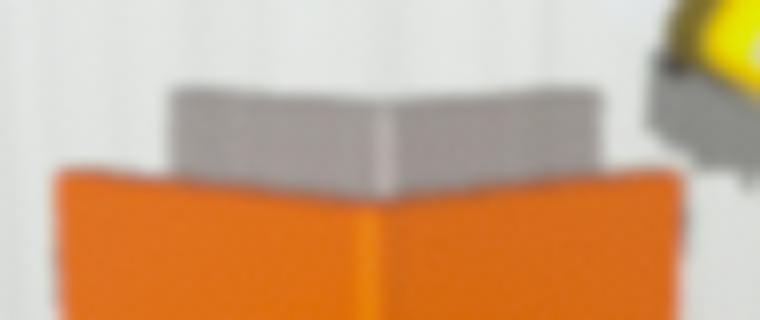

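Run:
```python
from h import *
ci=np.load("w6.npy",allow_pickle=True).item();y=np.radians(94.1)
ux=np.array([np.cos(y),np.sin(y)]);uy=np.array([np.sin(y),-np.cos(y)])
def f(p,z):
  q=ray(ci,np.array([p])/8+[204.6,119.6],z)[0][:2]-[.5238,.0581];return (q@ux*1000).round(1),(q@uy*1000).round(1)
for zt in(.1334,.1343):
  zb=zt-.0307
  print("guard",f([57,172],zb),f([684,172],zb),"apex",f([370,200],zb+.028),f([370,310],zb+.028))
print("ridge",f([172,92],.026),f([600,92],.026),"apex",f([385,103],.0515),f([385,192],.0515))
```

```text
guard (np.float64(52.3), np.float64(-26.1)) (np.float64(52.1), np.float64(24.2)) apex (np.float64(53.1), np.float64(-0.8)) (np.float64(45.6), np.float64(-0.8))
guard (np.float64(52.3), np.float64(-25.9)) (np.float64(52.2), np.float64(24.1)) apex (np.float64(53.2), np.float64(-0.8)) (np.float64(45.8), np.float64(-0.8))
ridge (np.float64(53.6), np.float64(-23.9)) (np.float64(53.4), np.float64(25.1)) apex (np.float64(54.0), np.float64(0.4)) (np.float64(44.9), np.float64(0.4))
```

Emit:
{"op": "send_rows", "data": {
  "series": [0.11,0.13,0,0,0,0,0,0.11,0.13,2,0,0,0,0,0.11,0.13,4,0,0,0,0,0.11,0.13,5.5,0,0,0,0,0.11,0.13,6.3,0,0,0,0,0.11,0.13,6.8,0,0,0,0,0.11,0.13,7.1,0,0,0,0,0.11,0.13,7.1,0,0,0,0]
}}

```text
clock: 18.9
tcp_pos: [0.5258, 0.0569, 0.0639]
orientation: [0.0, 0.682, 0.731, 0.0]
wrist_force: [-0.3, -0.2, -1.4]
finger_gap: 0.0133
```

Run:
```python
from h import *
s=show();ci=camera_info("wrist");a=read_camera("wrist");np.save("w7.npy",ci,allow_pickle=True);cv2.imwrite("pics/w7.png",a)
cv2.imwrite("pics/W7b.png",cv2.resize(a[110:170,205:300],None,fx=8,fy=8,interpolation=2))
```

```text
t 18.9 tcp [0.5258 0.0569 0.0639] yaw 93.98 F [-0.3 -0.2 -1.4] M [ 0.03  0.01 -0.02] gap 0.0133 j6 1.46
```

View pics/W7b.png

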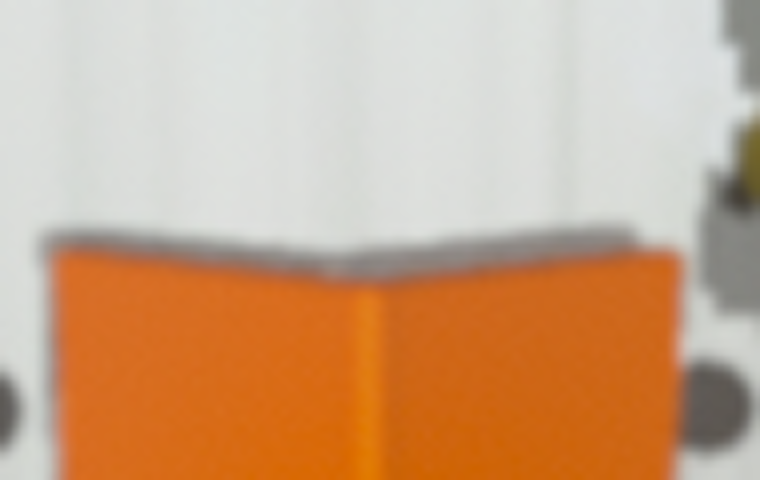

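Close to seating now: ridge apex at column ~337 against the guard's 370, with a thin strip of ridge still visible. Computing the residual.

Run:
```python
from h import *
ci=np.load("w7.npy",allow_pickle=True).item();y=np.radians(94)
ux=np.array([np.cos(y),np.sin(y)]);uy=np.array([np.sin(y),-np.cos(y)])
def f(p,z):
  q=ray(ci,np.array([p])/8+[204.6,109.6],z)[0][:2]-[.5238,.0581];return (q@ux*1000).round(1),(q@uy*1000).round(1)
zb=.0639-.0307
print("guard",f([52,247],zb),f([683,252],zb),"apex",f([370,283],zb+.028))
print("ridge",f([42,233],.026),f([635,230],.026),"apex",f([337,262],.0515))
```

```text
guard (np.float64(53.3), np.float64(-23.0)) (np.float64(52.8), np.float64(27.6)) apex (np.float64(53.6), np.float64(2.5))
ridge (np.float64(53.8), np.float64(-24.8)) (np.float64(53.9), np.float64(24.6)) apex (np.float64(54.0), np.float64(0.1))
```

Emit:
{"op": "send_rows", "data": {
  "series": [0.06,-0.24,0,0,0,0,0,0.06,-0.24,0.1,0,0,0,0,0.06,-0.24,0.2,0,0,0,0,0.06,-0.24,0.3,0,0,0,0,0.06,-0.24,0.4,0,0,0,0,0.06,-0.24,0.5,0,0,0,0,0.06,-0.24,0.55,0,0,0,0,0.06,-0.24,0.55,0,0,0,0]
}}

```text
clock: 19.62
tcp_pos: [0.5236, 0.0574, 0.0597]
orientation: [0.001, 0.682, 0.731, 0.001]
wrist_force: [-2.9, -0.7, 10.6]
finger_gap: 0.0132
```

Run:
```python
from h import *
s=show();ci=camera_info("wrist");a=read_camera("wrist");np.save("w8.npy",ci,allow_pickle=True);cv2.imwrite("pics/w8.png",a)
cv2.imwrite("pics/W8b.png",cv2.resize(a[110:170,205:300],None,fx=8,fy=8,interpolation=2))
```

```text
t 19.6167 tcp [0.5236 0.0574 0.0597] yaw 94.02 F [-2.9 -0.7 10.6] M [-0.02  0.69  0.13] gap 0.0132 j6 1.46
```

View pics/W8b.png

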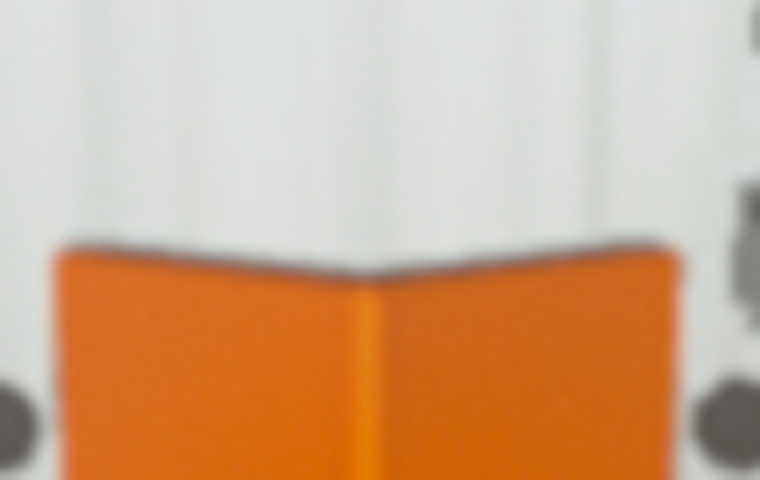

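Seated: the ridge edge shows only as a hairline (≈0.4 mm), TCP is at the predicted 59.7 mm, contact force about 11 N. That was my 12th picture, so the remaining checks are numeric. Release and lift.

Emit:
{"op": "send_rows", "data": {
  "series": [0.02,0,-0.2,0,0,0,0,0.02,0,-0.2,0,0,0,0,0.02,0,-0.2,0,0,0,0.3,0.02,0,-0.2,0,0,0,0.45,0.02,0,-0.2,0,0,0,0.5,0.02,0,-0.2,0,0,0,0.5,0.02,0,-0.2,0,0,0,0.5]
}}

```text
clock: 20.25
tcp_pos: [0.5229, 0.0576, 0.0599]
orientation: [-0.0, 0.682, 0.731, 0.0]
wrist_force: [0.3, -0.3, 0.1]
finger_gap: 0.0429
```

Emit:
{"op": "send_rows", "data": {
  "series": [0,0,-1,0,0,0,0.5,0,0,-3,0,0,0,0.5,0,0,-6,0,0,0,0.5,0,0,-10,0,0,0,0.5,0,0,-14,0,0,0,0.5,0,-2,-17,0,0,0,0.5,-2,-4,-19,0,0,0,0.5,-4,-4,-19,0,0,0,0.5,-4,-4,-19,0,0,0,0.5]
}}

```text
clock: 21.0
tcp_pos: [0.4865, 0.0127, 0.253]
orientation: [0.003, 0.683, 0.731, 0.001]
wrist_force: [0.7, -0.5, -0.5]
finger_gap: 0.0428
```

Run:
```python
from g import *
show();ci=camera_info("wrist");a=read_camera("wrist");cv2.imwrite("pics/w9.png",a)
np.save("w9.npy",ci,allow_pickle=True)
# guard: orange region corners vs expected projections (legs' ends at z .0288)
h=cv2.cvtColor(a,cv2.COLOR_BGR2HSV);m=cv2.inRange(h,(6,180,60),(19,255,255))
n,l,st,ce=cv2.connectedComponentsWithStats(m);k=1+st[1:,4].argmax()
c=np.array([.5238,.0581]);t=np.radians(4.1);C,S=np.cos(t),np.sin(t)
def P(x,y,z):return [c[0]+x*C-y*S,c[1]+x*S+y*C,z]
g=[P(x,y,.0288) for x in(-.0255,.0255) for y in(-.055,.055)];f=[P(0,y,.0568) for y in(-.055,.055)];fin=[P(x,y,.0848) for x in(-.007,.007) for y in(-.03,.03)]
print("blob",st[k],"expected corners",proj(ci,g).round(1).tolist(),"apex",proj(ci,f).round(1).tolist())
im=np.zeros(m.shape,np.uint8)
for q in(g+f,fin): cv2.fillConvexPoly(im,cv2.convexHull(proj(ci,q).astype(np.float32)).round().astype(np.int32),1)
b=(l==k)
best=min(((np.roll(np.roll(im,dy,0),dx,1).astype(bool)^b).sum(),dx,dy) for dx in range(-6,7) for dy in range(-6,7))
print("area",b.sum(),im.sum(),"xor at 0",(im.astype(bool)^b).sum(),"best shift px",best)
```

```text
t 21.0 tcp [0.4865 0.0127 0.253 ] yaw 93.88 F [ 0.7 -0.5 -0.5] M [ 0.02 -0.04 -0.07] gap 0.0428 j6 1.36
blob [ 263   92   36   86 2845] expected corners [[260.5, 174.6], [260.8, 91.7], [296.8, 174.4], [300.2, 91.6]] apex [[280.9, 179.3], [283.1, 89.9]]
area 2845 3336 xor at 0 491 best shift px (np.int64(491), -1, -1)
```

Run:
```python
from fit import *
a=cv2.imread("pics/w9.png");ci=np.load("w9.npy",allow_pickle=True).item()
for n,g in dict(red=(.4289,.0511,94.2),yellow=(.565,.1439,-115.8),blue=(.577,-.0206,-145.8)).items():
  try: v,e=wing(a,ci,n,[*g[:2],np.radians(g[2])]);print(n,g[2],np.degrees(v[2]).round(1),round(e,2))
  except Exception as ex: print(n,ex)
print(hand_in())
```

```text
red 94.2 92.5 0.59
yellow -115.8 -118.7 0.35
blue -145.8 -168.6 1.71
the job is handed in; nothing more can be done
None
```

The job is done and handed in after about 21 s of the allowed 72. The knobs were turned clockwise in order: red a quarter turn, yellow two quarters, blue a quarter. The orange guard was then laid on the ridge, released, and the gripper lifted clear.

**Knobs:** I turned each one to its ear's ticks, not by an exact 90° from where it started. Overlays of the expected wing on the pictures matched all three by eye. A rough colour fit at the end agreed within 2–3° for red and yellow. For blue it was 23° off, but that fit was poor (error 1.7) and had been just as poor on blue before I turned it. I trusted the overlay, so blue's final angle rests on that one check.

**Guard:** It went down to the height expected for fully seated, with about 11 N of contact. After release, its outline matched the expected pose to about 1 px at both ends. The far-end picture showed at most a 0.4 mm sliver of ridge.

**Other objects:** I did not take a final picture to check that they stayed put. The arm showed no unexpected contact force in any reading.

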